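# Drive the worn bush out of a balancer hub

## Task

Take the ejector rod from its stand and push it nose first down through the bore of the aluminium hub, so that the brass bush seated inside is driven out and drops into the tray underneath. Keep pushing slowly until you feel the rod's collar press lightly but surely on the rubber ring round the bore, never forcing it, then draw the rod out and put it back upright in its stand, collar down on the stand's top. Leave the spray can, the socket and the wrench alone.

Things in the scene. Friction and masses are not known exactly. Their poses are not given: they have to be found in the camera images.
- hub: Fixed round aluminium hub, 100 mm across, at z = 70 to 120 mm, on two blue side plates (y = +-54 mm) over a black catch tray. Origin: on the bench, on the bore's axis; z up. The vertical bore is 16.6 mm wide from z = 120 down to 92 (it guides the rod) and 27.6 mm wide from 92 to 70, where the bush sits. One can see in under the hub from its front and back (x).
- hub_mouth (a point): Centre of the bore in the plane of the hub's top face, 120 mm above the bench. Round it stands a rubber ring, 36 mm outside and 20 mm inside diameter, whose top stands anywhere from 4 to 22 mm above that face, different each time: feel for it. It gives about 1 mm for every 6 N. A push of 5 to 15 N on it for a second is right; more than 20 N is too much.
- tray_floor (a point): Centre of the inner floor of the catch tray under the hub, 130 by 99 mm outside, floor 5 mm and rim 24 mm above the bench.
- bush_center (a point): Centre of the brass bush, a cylinder 25 mm in diameter and 18 mm high, closed on top. At the start it sits hidden in the hub, its top 0.4 mm under the step at 92 mm, gripped by spring pads: it slides down under about 7 to 14 N of push, and comes free after about 14 to 16 mm of travel.
- stand: Fixed upright square steel block, 60 mm wide and 96 mm high, with a vertical hole 18 mm wide and 91 mm deep in its top, on an 80 mm foot. Origin: centre of its underside.
- stand_mouth (a point): Centre of the hole in the plane of the stand's top, 96 mm above the bench.
- rod_grip (a point): Centre of the ejector rod's black grip, a square bar 20 mm wide and 60 mm high with sides facing the rod's x and y axes; z points up from nose to grip. The grip's centre lies 122 mm above the nose and 36 mm above the collar's underside. Rod: 152 mm long, about 0.22 kg. At the start it stands in the stand, collar on the stand's top.
- rod_nose (a point): Centre of the rod's flat nose, its lower end, 7 mm wide, tapering out over 10 mm to the steel stem, 14 mm in diameter. The stem from nose to collar is 86 mm long.
- rod_collar (a point): Centre of the underside of the rod's collar, 86 mm above the nose. The collar is 32 mm in diameter and 6 mm thick; the grip begins on top of it.
- spray_center (a point): Bystander: centre of a spray can, 60 mm in diameter, 150 mm high, white with a black nozzle, standing.
- socket_center (a point): Bystander: centre of a steel wrench socket, 26 mm in diameter, 45 mm high, standing.
- wrench_grip (a point): Bystander: handle of a spanner 150 mm long, lying flat.
Mind the look-alikes: they are no part of the job. There is more than one size of the part that bears rod_grip; the job needs the middle-sized.

How it is judged (in metres and radians):
On the way:
1. the bush is driven out below the hub and the rod, in the bore, presses its collar on the rubber ring with 4 N or more for 0.4 s (z of bush_center in the frame of hub below 0.045 m and horizontal distance between rod_nose and hub_mouth below 0.006 m and z of rod_collar in the frame of hub below 0.1422 m and angle between rod_nose's own z axis and vertical below 0.1 rad and contact force between rod and hub above 4 N), for 0.4 s.
At the end, for the whole second after the job is handed in: The bush lies at rest in the tray under the hub (centre within 75 mm of the bore's axis and below 24 mm); the rod stands at rest and released in its stand, its collar's underside within 4 mm of the hole's mouth, upright within 0.06 rad (horizontal distance between bush_center and hub below 0.075 m and height (world z) of bush_center below 0.024 m and linear speed of each of bush, rod below 0.02 m/s and distance between rod_collar and stand_mouth below 0.004 m and angle between rod_nose's own z axis and vertical below 0.06 rad); the robot touches nothing.
It fails at once if the rod bears on the hub or its rubber ring with more than 20 N (contact force between rod and hub above 20 N).
It fails at once if the rod bears on the bush with more than 25 N (contact force between rod and bush above 25 N).
It fails at once if the spray can, the socket or the wrench is moved more than 20 mm (distance of any of spray_center, socket_center, wrench_grip from where it was at the start of the episode above 0.02 m).
It also fails if it takes over 69 s, if anything falls off the work surface, if the arm or the gripper's body presses on something with over 40 N, if the wrist force passes 120 N, or if a joint passes its speed limit or range.

## Robot

A 6-joint arm with a two-finger parallel gripper is mounted at the origin on the work surface. World frame = base frame: x ahead of the robot, y to its left, z up, the work surface at z = 0. Lengths are in mm, angles in rad, forces in N, time in s.
With the tool pointing down it reaches from about 275 to 825 mm from the base axis. Payload 4.9 kg.
Tool frame: the origin (TCP) lies at the very end of the fingers, on their centre line; the grasp point (between the pads) lies 19 mm behind it; z points along the fingers, y is the direction in which the jaws open and shut (so a half turn about z gives the same grasp; the last joint's range is limited). The gripper opens to 85 mm and grips with 20 to 120 N. Pads are 22 mm wide; open, the fingers measure 114 mm over their backs; the gripper's body (76 mm by 85 mm) begins 54 mm behind the grasp point. The pads swing forward as they close: fully open they stand 13 mm farther back than shut.
Start: joints at [-1.236, 0.326, -0.193, 1.052, 0, 1.437], TCP at [248.513, -490.673, 231.281] pointing down, gripper open.
Joint ranges: [-2.65, 2.65], [-0.97, 1.79], [-1.3, 1.35], [-1.93, 2.1], [-1.47, 1.37], [-3.14, 3.14]. Speed limits (rad/s): [2.57, 2.57, 3.14, 3.14, 3.14, 3.14].

## Interface

Orientations are given as [roll, pitch, yaw] about the fixed x, y, z axes, in that order (R = Rz(yaw) Ry(pitch) Rx(roll)).
In Python, from bench import bot, solve_ik, imaging gives the robot as it stands. Calls block until the motion is done:
- bot.move_ptp(position, orientation): joint-space move of the TCP to a pose.
- bot.movel(position, rot=None, max_speed=150, threshold=None): straight line of the TCP; rot=None keeps the orientation; max_speed is the mean speed in mm/s. With threshold (N) it stops when the force on the tool has changed by that much, and returns True; else False.
- bot.move_j(angles): joint-space move.
- bot.grip(opening, effort=None): opening from 0.0 (shut) to 1.0 (fully open); effort is the grip in N (None keeps the last); returns when the fingers have stopped.
- bot.dwell(seconds).
- solve_ik(position, orientation): joint angles nearest the present ones, or None.
- bot.get_state(): the state.
- imaging.capture(name): name is "scene" or "top" or "wrist"; returns the picture (384x512x3 uint8, blue, green, red); there is no depth.
- imaging.camera_model(name): a dict with "K" (3x3 intrinsics, pixels), "k1" (the pictures are not rectified: a ray, as slopes to the right and down, at radius r is drawn at 1 + k1 r^2 times it, then the intrinsics apply), "position" and "rotation" of the camera in the world. Camera axes: x right, y up, looking along -z (the intrinsics and any distortion apply to the point x, -y, -z); pixel columns grow to the right and rows downward; lengths in mm; the calibration is good to about 2 mm. A picture is of the moment at which its call begins: read the wrist's pose just before it. camera_model takes no time and is no camera call; for the wrist camera it gives the pose at the moment of the call.
A pose or a line that the arm cannot do raises bot.IKError and nothing moves.
- bot.sign_off(): hands the job in, once; it reports no verdict.
The state is a dict: "t": time; "qpos": joint angles; "joint_velocities": joint speeds; "effort": joint torques, N m; "tcp_pos": TCP position; "orientation": TCP orientation; "contact_force": force on the tool from outside, world axes, zero at the start; "wrist_torque": the same for the moment, N m; "opening": opening from 0.0 (shut) to 1.0 (fully open).
Only numpy, scipy, OpenCV 4.12 (cv2) and the standard library are available. Lean on these libraries where they do the work, as an engineer would, in place of code of your own. Each camera call takes 0.05 s, during which the arm holds its last target. There are 200 camera calls.

## Working session

There is one attempt and no reset: what is moved stays moved. The work goes in short steps, each a Python script; the robot and the scene stay as the last script left them, time stands still between calls to the robot, and variables do not carry over. Pictures are saved under pics/ and viewed, about 8 in all and at most 12, crops included, and the job is handed in when it is done.

```bash
ls; mkdir -p pics
python3 - <<'E'
from bench import bot, imaging
import cv2,numpy as np
for n in ("scene","top"):
    cv2.imwrite(f"pics/{n}0.png",cv2.resize(imaging.capture(n),(800,600),interpolation=cv2.INTER_CUBIC))
    m=imaging.camera_model(n); print(n,{k:np.round(v,3).tolist() for k,v in m.items()})
s=bot.get_state(); print(s["t"],s["orientation"],s["contact_force"])
E
```

```text
pics
scene {'K': [[458.194, 0.0, 265.763], [0.0, 458.194, 189.435], [0.0, 0.0, 1.0]], 'k1': -0.064, 'position': [972.758, -100.213, 735.026], 'rotation': [0.587, -0.016, 1.4]}
top {'K': [[418.347, 0.0, 256.152], [0.0, 418.347, 190.334], [0.0, 0.0, 1.0]], 'k1': -0.009, 'position': [507.677, 17.056, 831.595], 'rotation': [0.074, -0.044, -1.563]}
0.1 [-3.14005770e+00 -1.94761615e-04  4.68839994e-01] [-0.40394729 -0.25319547 -0.76297912]
```

View pics/scene0.png

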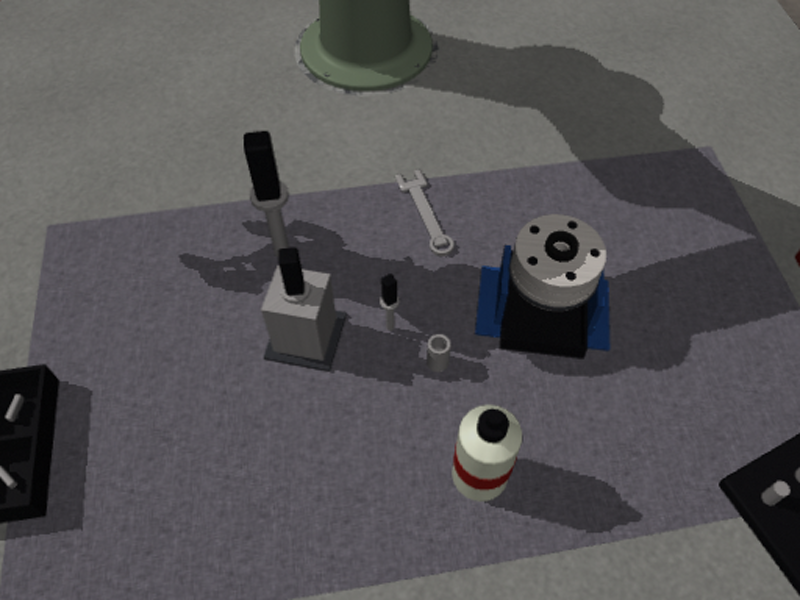

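View pics/top0.png

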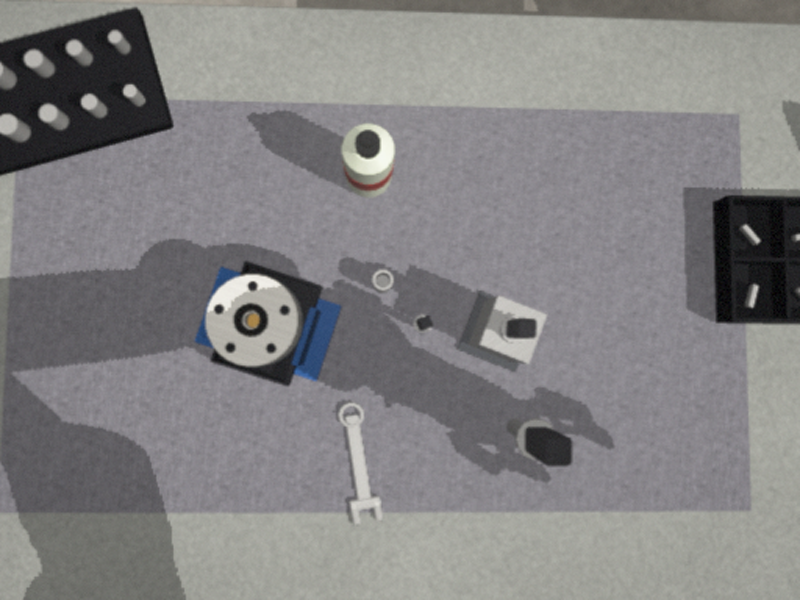

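Candidates for the rod (in scene0): the large one at (262,165), the one in the stand at (290,270), and the small one at (389,290). The middle-sized one is the rod in the stand (top0 (521,328)). The hub is at top0 (252,320).

```bash
cat > h.py <<'E'
from bench import bot, solve_ik, imaging
import cv2, numpy as np
from scipy.spatial.transform import Rotation as R
def cam(n): 
    m=imaging.camera_model(n); r=np.array(m["rotation"])
    m["R"]=r if r.shape==(3,3) else R.from_euler("xyz",r).as_matrix(); return m
def ray(m,px):
    D=np.array([m["k1"],0,0,0,0.])
    u=cv2.undistortPoints(np.array([[px]],float),np.array(m["K"]),D)[0,0]
    return m["R"]@np.array([u[0],-u[1],-1])
def atz(m,px,z):
    d=ray(m,px); p=np.array(m["position"]); return p+d*(z-p[2])/d[2]
def proj(m,P):
    c=m["R"].T@(np.array(P,float)-m["position"]); x,y=c[0]/-c[2],-c[1]/-c[2]; f=1+m["k1"]*(x*x+y*y)
    K=np.array(m["K"]); return np.array([K[0,0]*x*f+K[0,2],K[1,1]*y*f+K[1,2]])
def down(yaw): return [np.pi,0,yaw]
E
python3 - <<'E'
from h import *
t,s=cam("top"),cam("scene")
for n,m,px,z in [("griptop",t,(521,328),162),("standtop",t,(514,330),96),("hub",t,(252,320),120),("spray",t,(368,143),150),("socket",t,(383,280),45),("small",t,(424,322),80),("big",t,(545,446),230),
 ("griptop",s,(289,253),162),("standtop",s,(298,290),96),("hub",s,(560,254),120),("c1",t,(500,297),96),("c2",t,(547,313),96),("c3",t,(528,362),96),("c4",t,(482,346),96)]:
    print(n,np.round(atz(m,np.array(px)*.64,z),1)[:2])
w=cam("wrist"); st=bot.get_state()
print(w["position"],w["rotation"],st["tcp_pos"],w["K"],w["k1"])
print(R.from_euler("xyz",st["orientation"]).inv().apply(np.array(w["position"])-st["tcp_pos"]), (R.from_euler("xyz",st["orientation"]).inv()*R.from_matrix(w["R"])).as_matrix().round(3))
E
```

```text
griptop [ 527.1 -137.3]
standtop [ 526.7 -144.5]
hub [534.4 146. ]
spray [722.6  22.9]
socket [587.    3.8]
small [535.4 -43.4]
big [ 417.  -143.3]
griptop [ 527.8 -142.2]
standtop [ 528.  -141.2]
hub [542.7 142.8]
c1 [ 564.  -128.6]
c2 [ 546.4 -182.5]
c3 [ 490.6 -160.3]
c4 [ 508.3 -107.9]
[ 306.42844305 -459.89084975  373.82536005] [-0.26540941  0.00177983 -1.10276683] [ 248.34144331 -490.15521425  230.58475498] [[301.76590499   0.         244.34053723]
 [  0.         301.76590499 192.70556894]
 [  0.           0.           1.        ]] -0.07884766283817718
[  65.52191091   -0.97176323 -143.22652375] [[-0.001  0.965  0.262]
 [ 1.     0.001  0.   ]
 [ 0.     0.262 -0.965]]
```

Run:
```python
from h import *
yaw=-0.33
ims=[]
for n,p,z in [("stand",(527,-142),96),("hub",(538,144.5),120)]:
    bot.move_ptp([*p,290],down(yaw)); bot.dwell(.3)
    m=cam("wrist"); im=imaging.capture("wrist"); cv2.imwrite(f"pics/w_{n}_raw.png",im)
    np.savez(f"w_{n}.npz",**{k:np.array(v) for k,v in m.items()})
    c=proj(m,[*p,z]).round().astype(int); x0,y0=c-[80,95]
    print(n,c,"crop origin",x0,y0,bot.get_state()["tcp_pos"],bot.get_state()["qpos"].round(2) if hasattr(bot.get_state()["qpos"],'round') else bot.get_state()["qpos"])
    ims.append(cv2.resize(im[max(y0,0):y0+190,max(x0,0):x0+160],None,fx=2.5,fy=2.5,interpolation=cv2.INTER_CUBIC))
cv2.imwrite("pics/w0.png",np.hstack(ims)); print([i.shape for i in ims],bot.get_state()["t"])
```

```text
stand [244 170] crop origin 164 75 [ 526.86726215 -142.44893212  289.90888393] [-0.4   0.29 -0.1   1.19  0.    3.07]
hub [245 174] crop origin 165 79 [538.01902382 144.49539888 290.00200012] [ 0.13  0.31 -0.07  1.2   0.   -2.68]
[(475, 400, 3), (475, 400, 3)] 7.1833
```

View pics/w0.png

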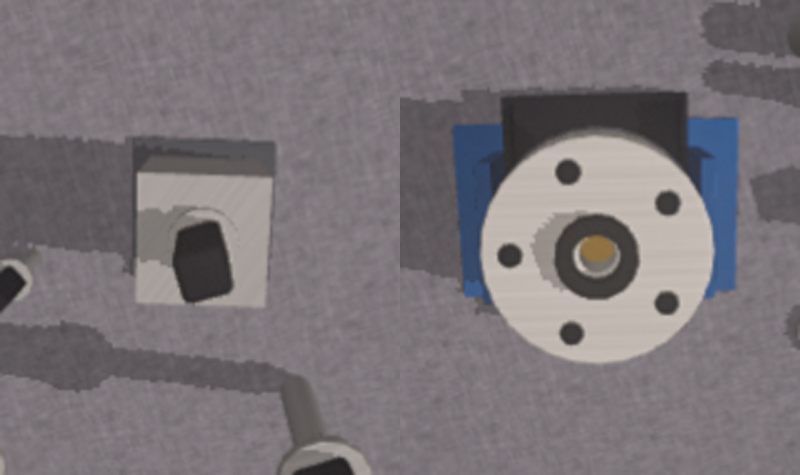

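w0 shows the stand top at crop corners (137,173), (273,177), (266,307), (135,302), with the grip turned about 13° relative to the tool. The hub disc centre is about (597,249). Next is a close crop of the grip to confirm my choice and get its yaw.

Run:
```python
from h import *
im=cv2.imread("pics/w_stand_raw.png"); c=im[150:205,220:275].astype(float)
c=255*(c/255)**.45
hb=cv2.imread("pics/w_hub_raw.png")[150:205,220:275]
cv2.imwrite("pics/grip.png",np.hstack([cv2.resize(a.astype(np.uint8),(400,400),interpolation=cv2.INTER_CUBIC) for a in (c,hb)]))
ms=dict(np.load("w_stand.npz")); mh=dict(np.load("w_hub.npz"))
f=lambda x,y,ox,oy:np.array([(x+.5)/2.5-.5+ox,(y+.5)/2.5-.5+oy])
cs=[atz(ms,f(x,y,164,75),96) for x,y in [(137,173),(273,177),(266,307),(135,302)]]
print(np.mean(cs,0),[np.linalg.norm(cs[i]-cs[i-1]).round(1) for i in range(4)],np.array(cs).round(1))
print(atz(mh,f(597-400,249,165,79),120), [proj(mh,[*atz(mh,f(197,249,165,79),120)[:2],z]) for z in (120,130,140)])
```

```text
[ 525.45767943 -142.43139942   96.        ] [np.float64(59.6), np.float64(60.6), np.float64(60.3), np.float64(61.0)] [[ 564.2 -124.8   96. ]
 [ 542.8 -181.5   96. ]
 [ 486.4 -160.1   96. ]
 [ 508.5 -103.3   96. ]]
[534.26244572 146.91032919 120.        ] [array([243.5, 178.3]), array([243.47261008, 180.40182145]), array([243.44346972, 182.63863075])]
```

View pics/grip.png

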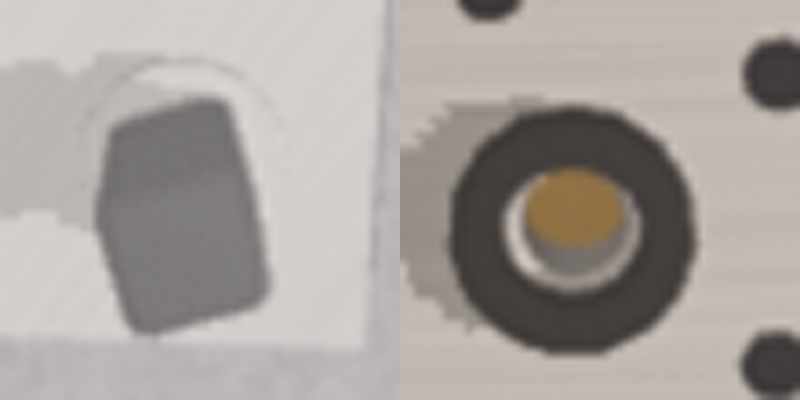

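The grip is confirmed: a square bar on the middle rod, about 16° counter-clockwise of the tool, so yaw ≈ -0.05. The ring centre is at crop (573,229). I'll grasp with the jaws along x at yaw 1.52.

Run:
```python
from h import *
ms=dict(np.load("w_stand.npz")); mh=dict(np.load("w_hub.npz"))
g=atz(ms,(245.4,184),162); c=atz(ms,(245.2,171.2),102)
print("grip",g,"collar",c)
for z in (124,130,136,142): print(z,atz(mh,(243.4,181),z)[:2])
p=(g[:2]+c[:2]+[525.5,-142.4])/3; print(p)
yaw=1.52
bot.move_ptp([*p,200],down(yaw)); bot.movel([*p,114]); 
f0=np.array(bot.get_state()["contact_force"]); bot.grip(0.0,80); bot.dwell(.2)
s=bot.get_state(); print(s["opening"],f0,s["contact_force"],s["wrist_torque"],s["tcp_pos"],s["t"])
cv2.imwrite("pics/grasp.png",np.hstack([imaging.capture("wrist")[100:384,60:460], cv2.resize(imaging.capture("scene")[90:240,120:320],(379,284))]))
```

```text
grip [ 526.1787664  -143.16872582  162.        ] collar [ 526.37281347 -143.2076667   102.        ]
124 [532.38484467 147.65590087]
130 [533.68908255 147.18686753]
136 [534.99332043 146.7178342 ]
142 [536.29755831 146.24880086]
[ 526.01719329 -142.92546417]
0.22434601219290323 [ 0.24218827 -0.69129475 -0.68167421] [0.04601732 0.76380358 5.37810395] [0.12288558 0.12347817 0.01444112] [ 526.37912421 -143.0160591   114.45363051] 11.9833
```

View pics/grasp.png

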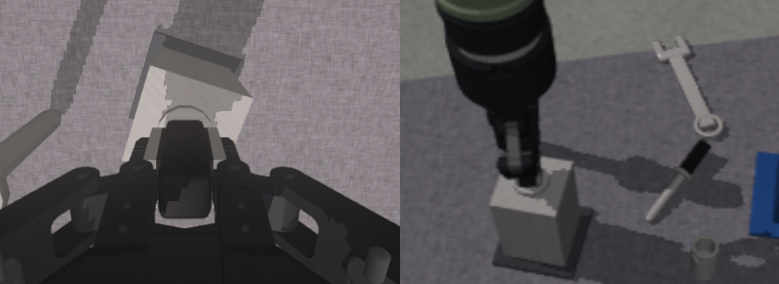

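The grasp looks centred. The small look-alike rod now appears tilted or toppled at (680,180). It isn't part of the job, so I'll keep clear of it. Next I lift and hover over the bore.

Run:
```python
from h import *
s=bot.get_state(); x,y,z=s["tcp_pos"]
np.save("pick.npy",[x,y,z]); 
bot.movel([526.2,-142.95,275],max_speed=120); s=bot.get_state(); print("lifted",s["contact_force"],s["wrist_torque"],s["opening"])
bot.move_ptp([534.5,146.8,275],down(1.52)); bot.movel([534.5,146.8,262]); bot.dwell(.3)
s=bot.get_state(); print(s["tcp_pos"],s["contact_force"],s["t"])
m=cam("wrist"); w=imaging.capture("wrist"); sc=imaging.capture("scene"); ms=cam("scene")
np.savez("w_hov.npz",**{k:np.array(v) for k,v in m.items()})
P=np.array(s["tcp_pos"]); 
for n,q in [("nose",P-[0,0,104]),("ring",[534.3,146.8,131]),("top",[534.3,146.8,120])]: print(n,proj(m,q),proj(ms,q))
cw=proj(m,[534.3,146.8,131]).astype(int)-[40,55]; cs=proj(ms,[534.3,146.8,140]).astype(int)-[40,60]; print(cw,cs)
cv2.imwrite("pics/hov.png",np.hstack([cv2.resize(i[max(c[1],0):c[1]+110,c[0]:c[0]+80],(400,550),interpolation=cv2.INTER_CUBIC) for i,c in ((w,cw),(sc,cs))]))
```

```text
lifted [-0.39247887  0.32507833 -2.21581302] [ 0.0209568  -0.01902541  0.02308586] 0.22174483954688745
[534.79874446 146.57765897 262.45156203] [-0.10829582 -0.61587745 -2.60258463] 15.2417
nose [245.76877559 192.26188918] [363.54144189 144.2469428 ]
ring [245.07604253 184.41375238] [360.45341961 154.37137462]
top [245.04371676 181.74561525] [359.24810201 158.36063653]
[205 129] [321  91]
```

View pics/hov.png

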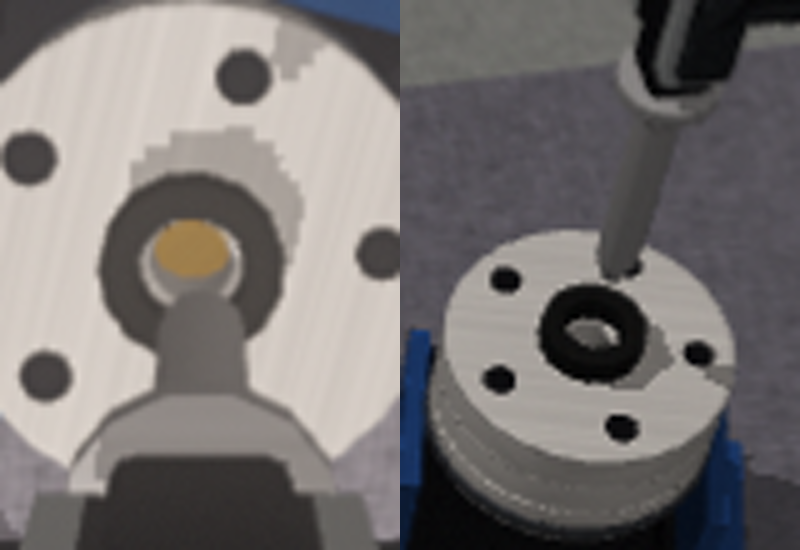

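The hover picture shows the nose at crop (202,~310) in the wrist view, and bolt holes at (243,76), (30,158), (45,376) and (378,254). I'll get the bore centre from the hole circle in both wrist views.

Run:
```python
from h import *
mh=dict(np.load("w_hub.npz")); mv=dict(np.load("w_hov.npz")); t,s=cam("top"),cam("scene")
from scipy.optimize import least_squares
def fit(P):
    P=np.array(P)[:,:2]; r=least_squares(lambda q:np.hypot(*(P-q[:2]).T)-q[2],[534,147,35]); return r.x.round(2),np.abs(r.fun).max().round(2)
A=[((x-400+.5)/2.5-.5+165,(y+.5)/2.5-.5+79) for x,y in [(568,172),(668,203),(667,303),(571,333),(509,255)]]
B=[((x+.5)/5-.5+205,(y+.5)/5-.5+129) for x,y in [(243,76),(30,158),(45,376),(378,254)]]
C=[((x-400+.5)/5-.5+321,(y+.5)/5-.5+91) for x,y in [(506,280),(500,380),(622,428),(698,353)]]
T=[(x*.64,y*.64) for x,y in [(253,286),(219,309),(230,347),(271,348),(285,310)]]
for n,m,P in (("hub",mh,A),("hov",mv,B),("scene",s,C),("top",t,T)): print(n,fit([atz(m,p,120) for p in P]))
for z in(124,130,136,142): print(z,atz(mv,(242.7,180.9),z)[:2],atz(mh,(243.4,181),z)[:2])
print("nose wrist",atz(mv,(245.0,190.5),158),"scene",atz(s,(362.1,144),158))
# side line of the stem
```

```text
hub (array([532.01, 147.83,  37.17]), np.float64(0.2))
hov (array([531.88, 147.88,  36.82]), np.float64(0.32))
scene (array([534.77, 145.54,  36.82]), np.float64(0.16))
top (array([534.46, 146.31,  36.97]), np.float64(0.21))
124 [532.1393425  148.67804794] [532.38484467 147.65590087]
130 [532.24149711 150.05528824] [533.68908255 147.18686753]
136 [532.34365171 151.43252855] [534.99332043 146.7178342 ]
142 [532.44580631 152.80976885] [536.29755831 146.24880086]
nose wrist [534.22179355 148.03674505 158.        ] scene [533.58823837 144.57091772 158.        ]
```

The wrist views at two yaws agree on the bore at (532.0, 147.8), so I trust them. The ring looks low, about z 124. Now I lower into the bore with a light threshold.

Run:
```python
from h import *
def st(n):
    s=bot.get_state(); print(n,np.round(s["tcp_pos"],2),np.round(s["contact_force"],2),np.round(s["wrist_torque"],3),round(s["t"],1))
bot.movel([532.3,147.4,262],max_speed=40); bot.dwell(.3); st("above")
bot.movel([532.3,147.4,228],max_speed=60); bot.dwell(.2); st("nose124")
for z in (218,210,203):
    hit=bot.movel([532.3,147.4,z],max_speed=15,threshold=3); bot.dwell(.15); st(hit)
    if hit: break
```

```text
above [532.34 147.41 262.  ] [-0.3  -0.06 -2.51] [ 0.034 -0.021 -0.001] 15.9
nose124 [532.62 147.44 228.46] [-0.69  0.47 -3.5 ] [0.004 0.041 0.011] 16.8
False [532.4  147.41 218.11] [-0.15  0.34 -2.39] [-0.007  0.012  0.039] 17.8
False [532.4  147.4  210.11] [ 0.44  0.79 -3.46] [0.054 0.016 0.009] 18.6
False [532.39 147.43 203.09] [ 0.38  0.08 -3.56] [0.031 0.011 0.008] 19.4
```

Run:
```python
from h import *
def st(n):
    s=bot.get_state(); print(n,np.round(s["tcp_pos"],2),np.round(s["contact_force"],2),np.round(s["wrist_torque"],3),round(s["t"],1),round(s["opening"],4))
for z in (194,190,186,182,178,174):
    hit=bot.movel([532.3,147.4,z],max_speed=10,threshold=18); st(hit)
    if hit: break
```

```text
False [532.63 147.71 195.74] [-3.71  0.53  8.54] [ 0.002  0.973 -0.009] 20.4 0.2228
False [533.29 147.57 192.17] [-2.45 -0.09  9.81] [-0.078  0.758  0.001] 21.0 0.2191
False [533.51 147.47 188.17] [-1.66 -0.33  9.31] [-0.238  0.562 -0.008] 21.5 0.224
False [533.39 147.48 184.27] [-3.12 -0.13 11.07] [-0.182  0.785  0.025] 22.1 0.219
False [532.   147.35 177.52] [ 0.02 -0.09 -2.26] [-0.009  0.01   0.005] 22.6 0.2255
False [532.27 147.4  173.89] [-0.27  0.06 -3.  ] [-0.017 -0.014  0.008] 23.2 0.2233
```

The bush has gone: the force dropped from about 14 N net to zero. Now I feel for the ring.

Run:
```python
from h import *
def st(n):
    s=bot.get_state(); print(n,np.round(s["tcp_pos"],2),np.round(s["contact_force"],2),np.round(s["wrist_torque"],3),round(s["t"],1),round(s["opening"],4)); return s
bot.movel([532.3,147.4,164],max_speed=20,threshold=6); bot.dwell(.2); st("164")
hit=bot.movel([532.3,147.4,138],max_speed=5,threshold=8.5); st(hit)
for i in range(3): bot.dwell(.3); st(i)
```

```text
164 [532.38 147.41 164.12] [ 0.23  0.24 -3.02] [-0.052 -0.067 -0.053] 24.0 0.2219
True [532.39 147.4  147.14] [-1.03 -0.24  5.59] [-0.049  0.224 -0.03 ] 27.2 0.2292
0 [532.34 147.4  147.18] [-0.91 -0.36  5.01] [-0.061  0.236 -0.062] 27.5 0.2237
1 [532.36 147.43 147.19] [-0.66  0.58  5.09] [-0.094  0.196 -0.016] 27.8 0.2249
2 [532.36 147.41 147.21] [-0.78 -1.24  4.45] [-0.047  0.248  0.047] 28.1 0.2298
```

Run:
```python
from h import *
def st(n):
    s=bot.get_state(); print(n,np.round(s["tcp_pos"],2),np.round(s["contact_force"],2),round(s["t"],1)); return s
bot.movel([532.3,147.4,145.6],max_speed=4,threshold=5); 
for i in range(3): bot.dwell(.35); st(i)
sc=imaging.capture("scene"); c=sc[110:240,290:410]
c=(255*(c/255.)**.6).astype(np.uint8)
cv2.imwrite("pics/press.png",cv2.resize(c,None,fx=4.5,fy=4.5,interpolation=cv2.INTER_CUBIC))
```

```text
0 [532.47 147.44 146.76] [-3.24 -0.32  7.63] 28.9
1 [532.48 147.45 146.74] [-2.89 -0.7   7.97] 29.3
2 [532.49 147.43 146.77] [-4.01 -1.2   8.02] 29.6
```

View pics/press.png

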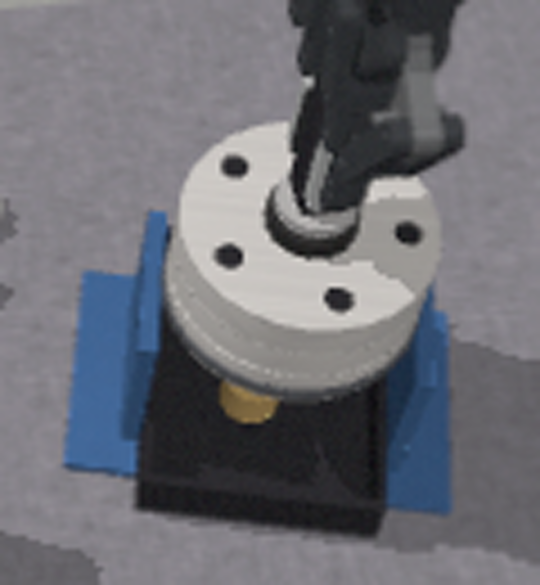

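The collar is on the ring at about 11 N net, and the brass bush is visible under the hub in the tray at (248,400). I'll withdraw and hover over the stand.

Run:
```python
from h import *
def st(n):
    s=bot.get_state(); print(n,np.round(s["tcp_pos"],2),np.round(s["contact_force"],2),np.round(s["wrist_torque"],3),round(s["t"],1)); return s
s=cam("scene"); print("bush",atz(s,(344.7,198.5),20))
bot.movel([532.3,147.4,200],max_speed=50); st("up1")
bot.movel([532.3,147.4,275],max_speed=100); st("up")
bot.move_ptp([526.2,-142.95,275],down(1.52)); bot.movel([526.2,-142.95,222],max_speed=80); bot.dwell(.3)
S=st("hov"); m=cam("wrist"); w=imaging.capture("wrist"); sc=imaging.capture("scene")
np.savez("w_hov2.npz",**{k:np.array(v) for k,v in m.items()})
P=np.array(S["tcp_pos"])
for n,q in [("nose",P-[0,0,104.4]),("mouth",[525.8,-142.7,96])]: print(n,proj(m,q),proj(s,q))
cw=proj(m,[525.8,-142.7,96]).astype(int)-[40,55]; cs=proj(s,[525.8,-142.7,120]).astype(int)-[40,60]; print(cw,cs)
cv2.imwrite("pics/hov2.png",np.hstack([cv2.resize(i[max(c[1],0):c[1]+110,c[0]:c[0]+80],(400,550),interpolation=cv2.INTER_CUBIC) for i,c in ((w,cw),(sc,cs))]))
```

```text
bush [549.57350255 133.41059302  20.        ]
up1 [532.06 147.34 199.61] [ 0.51 -0.13 -2.94] [-0.023 -0.028  0.006] 30.9
up [531.84 147.35 274.34] [-0.66  0.04 -1.77] [-0.066  0.004 -0.011] 31.8
hov [ 526.41 -143.08  222.4 ] [-0.79  0.7  -2.68] [-0.079 -0.006 -0.01 ] 34.0
nose [245.74749135 192.07095409] [187.8764613  177.47812571]
mouth [244.93865559 185.48255517] [189.70597789 184.66746459]
[204 130] [147 116]
```

View pics/hov2.png

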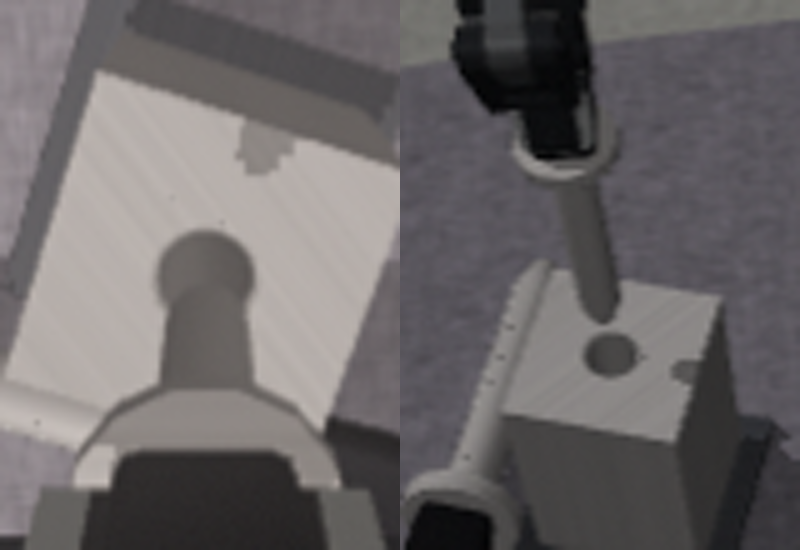

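The hole centre at wrist crop (206,279) agrees with the predicted mouth (525.8, -142.7). The large look-alike seems to have toppled beside the stand, so I need a wider look for clearance.

Run:
```python
from h import *
a=imaging.capture("scene")[60:260,90:350]; b=imaging.capture("top")[120:320,200:460]
f=lambda i:(255*(cv2.resize(i,(400,308),interpolation=cv2.INTER_CUBIC)/255.)**.7).astype(np.uint8)
cv2.imwrite("pics/wide.png",np.hstack([f(a),f(b)]))
```

```text
(no output)
```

View pics/wide.png

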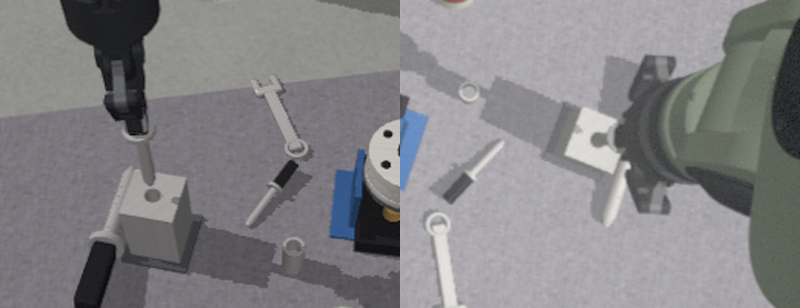

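Both look-alikes lie on the bench. The large one is at the stand's -y side, below its top, so the hole and the jaw space along x are free. The socket and wrench haven't moved. Inserting.

Run:
```python
from h import *
def st(n):
    s=bot.get_state(); print(n,np.round(s["tcp_pos"],2),np.round(s["contact_force"],2),np.round(s["wrist_torque"],3),round(s["t"],1)); return s
X,Y=525.9,-142.85
bot.movel([X,Y,203],max_speed=40); bot.dwell(.2); st("203")
for z,v in ((190,15),(150,30),(119,25),(108,6)):
    hit=bot.movel([X,Y,z],max_speed=v,threshold=4); bot.dwell(.1); st(hit)
    if hit: break
```

```text
203 [ 526.09 -142.93  203.27] [ 0.14 -0.02 -2.88] [ 0.    -0.088  0.012] 35.1
False [ 525.96 -142.87  190.1 ] [-0.17  0.49 -3.65] [-0.045  0.063  0.004] 36.2
False [ 526.07 -142.92  150.22] [ 0.37  0.11 -3.27] [-0.014 -0.033 -0.015] 37.8
False [ 526.03 -142.92  119.18] [-0.04  0.92 -2.83] [ 0.001  0.001 -0.009] 39.3
True [ 525.92 -142.86  114.47] [-0.73  0.33  6.  ] [ 0.025  0.059 -0.07 ] 40.3
```

Run:
```python
from h import *
bot.grip(0.7); bot.dwell(.2)
x,y,z=bot.get_state()["tcp_pos"]
bot.movel([x,y,205],max_speed=80); bot.movel([x,y,270]); bot.move_ptp([400,-40,330],down(0.8)); bot.dwell(.3)
s=bot.get_state(); print(s["tcp_pos"],s["contact_force"],s["t"])
a=imaging.capture("scene")[60:260,120:410]; b=imaging.capture("top")[120:260,100:380]
f=lambda i:(255*(cv2.resize(i,(400,int(400*i.shape[0]/i.shape[1])),interpolation=cv2.INTER_CUBIC)/255.)**.7).astype(np.uint8)
A,B=f(a),f(b); B=cv2.copyMakeBorder(B,0,A.shape[0]-B.shape[0],0,0,cv2.BORDER_CONSTANT)
cv2.imwrite("pics/end.png",np.hstack([A,B]))
```

```text
[400.31760318 -40.35227295 329.44207795] [-0.27317341 -0.46850857 -0.00616848] 43.9583
```

View pics/end.png

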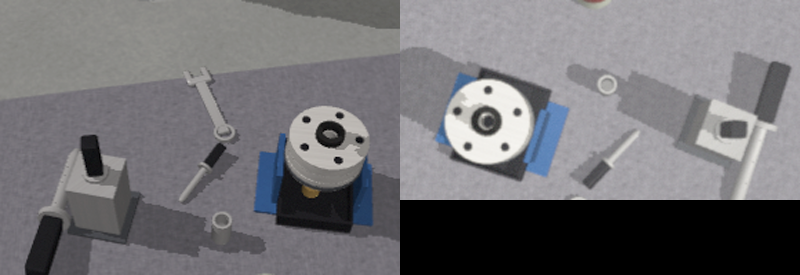

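The rod stands upright in its stand with the collar seated. The bore is empty, the bush is in the tray at (311,190), the bystanders are in place and the gripper is clear. Handing in.

```bash
python3 -c "
from bench import bot
print(bot.sign_off(), bot.get_state()['t'])"
```

```text
the job is handed in; nothing more can be done
the job is handed in; nothing more can be done
```

I drove the bush out with the middle-sized rod, pressed its collar on the rubber ring, put the rod back in its stand and handed the job in. It took about 44 s of the 69 s allowed.

- **Bush:** it slid out under a peak of about 14 N. The last picture shows the bore empty and the bush in the tray, about 20 mm from the bore's axis.
- **Ring:** I pressed with about 8 N net for 0.9 s, then about 11 N net for another second. The collar's underside was then at z ≈ 128 mm.
- **Rod:** it is back in the stand with its collar seated, at the same tool height as at pick-up (114.5 mm). It looks upright in both fixed cameras, and the gripper is open and clear.
- **Bystanders:** in the last pictures the socket and wrench look unmoved. The spray can was only partly in view, but nothing came near it.

**What went wrong or disagreed:**
- **Fallen look-alikes:** both the small and the large rod toppled during the run and lie on the bench. I don't know if the arm brushed them or they fell on their own. The large one now rests against the stand's side.
- **Bore position:** the fixed cameras and the wrist camera disagreed by about 2.5 mm. I trusted the wrist camera, and the rod went in freely.

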